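# Light the engraving block and dim the lamp to its working mark

## Task

Get the bench ready for engraving: lay the brass block, engraved face up, in the middle of the round leather pad without dropping it, swing the lamp so that its shade hangs centred over the block, and roll the knurled dimmer wheel up until its amber rib is topmost, between the white pointer marks (the sixth click from off). Leave the burin, the loupe and the oilstone where they lie.

Things in the scene. Friction and masses are not known exactly. Their poses are not given: they have to be found in the camera images.
- block: Loose brass block, 70 x 50 x 16 mm, 0.47 kg, lying flat on the bench with its engraved face up. Origin: centre of its underside; x along the 70 mm side, y along the 50 mm side, z out of the engraved face.
- pad: Fixed round leather pad, 200 mm across, 12 mm thick. Origin: centre of its underside, on the bench; its flat top is 12 mm above the origin.
- lamp: Fixed foot (132 mm across, 20 mm high) and upright post (16 mm thick, 280 mm high) of the bench lamp. Origin: centre of the foot on the bench, on the post's axis, about which the arm swings.
- lamp_arm (a joint): Swing of the lamp's arm about the post, rad, -1.6 to 0.6, growing anticlockwise seen from above; at 0 the arm points along the lamp's own -x. A 13 mm tube 256 mm above the bench, with the shade at its end, 280 mm from the post's axis. Friction holds it where it is left (about 1.5 N at the shade moves it); it starts parked beside the pad, between -1.25 and -0.95.
- shade_mouth (a point): Centre of the open mouth of the lamp's dark conical shade, 200 mm above the bench. The shade is 122 mm across at the mouth and 40 mm across at its top, 283 mm above the bench. It moves with the arm and must end above the block.
- shade_knob (a point): Middle of the upright round brass grip on top of the shade, 16 mm in diameter, from 290 to 326 mm above the bench; this point is 312 mm above the bench, straight above shade_mouth. It can be pinched from above to swing the lamp.
- dimmer: Fixed dark grey dimmer box, 104 x 68 mm (x, y), 44 mm high. Origin: centre of its underside. The thumbwheel stands on edge in a 47 x 14 mm slot in the middle of its top, between two cheeks 6 mm high, 40 mm long, 27 mm over both, whose middles bear white pointer marks. The box's +x, up to 30 degrees off straight away from the robot, is the way the wheel's top moves when rolled up (brighter).
- wheel_top (a point): Highest point of the thumbwheel's rim, between the white pointer marks as seen from straight above, 57 mm above the bench, 13 mm above the box's top and 7 mm above the cheeks. Fixed to the box. Pressing here with a fingertip and drawing it along the box's +x rolls the wheel up, 10 mm of rim a click.
- wheel (a joint): Turn of the black knurled thumbwheel, rad: 0 off, 3.77 full (end stops); grows as its top moves along the box's +x. 48 mm across, 10 mm wide, axis along the box's y, 33 mm above the bench. It clicks into a notch every 0.419 rad (24 degrees); about 3 N along the rim leaves one. Pale ribs mark the settings; the amber rib is topmost at the sixth, 2.513 rad. Starts on setting 1, 2 or 3.
- burin: Bystander: graver with a wooden mushroom handle (28 mm across) and a steel blade, 120 mm long, lying on the bench beyond the pad. Origin on the bench, 50 mm from the handle's end; x towards the blade.
- loupe: Bystander: grey metal eye loupe, 38 mm across, 36 mm high, standing on the bench. Origin: centre of its underside.
- oilstone: Bystander: grey oilstone on a wooden base, 165 x 62 x 29 mm. Origin: centre of its underside.
Things that resemble listed ones, but are neither listed nor needed, are in the scene too. Several things look just like the block: the one meant starts nearest to the robot's base.

How it is judged:
By the outcome, as a careful person would: the job done as asked, in the order asked, and still so for the second after the job is handed in, with the robot touching nothing.
It also fails if it takes over 72 s, if anything falls off the work surface, if the arm or the gripper's body presses on something with over 40 N, if the wrist force passes 120 N, or if a joint passes its speed limit or range.

## Robot

A 7-joint arm with a two-finger parallel gripper is mounted at the origin on the work surface. World frame = base frame: x ahead of the robot, y to its left, z up, the work surface at z = 0. Lengths are in m, angles in rad, forces in N, time in s.
With the tool pointing down it reaches from about 0.425 to 0.95 m from the base axis. Payload 4.7 kg.
Tool frame: the origin (TCP) lies at the very end of the fingers, on their centre line; the grasp point (between the pads) lies 19 mm behind it; z points along the fingers, x is the direction in which the jaws open and shut, and the axes are right-handed (so a half turn about z gives the same grasp; the last joint's range is limited). The gripper opens to 85 mm and grips with 20 to 120 N. Pads are 22 mm wide; open, the fingers measure 114 mm over their backs; the gripper's body (76 mm by 85 mm) begins 54 mm behind the grasp point. The pads swing forward as they close: fully open they stand 13 mm farther back than shut.
Start: joints at [-1.264, 0.469, -0.049, 1.532, 0.024, 1.141, -0.082], TCP at [0.222, 0.637, 0.231] pointing down, gripper open.
Joint ranges: [-2.59, 2.59], [-0.33, 1.99], [-1.39, 1.29], [0.1, 2.45], [-1.04, 4.18], [0.21, 1.99], [-2.66, 2.66]. Speed limits (rad/s): [2.57, 2.57, 3.14, 3.14, 3.14, 3.14, 3.14].

## Interface

Orientations are given as a unit quaternion [x, y, z, w].
In Python, from workcell import monitor, vision, workorder, boxes_of gives the robot as it stands.
- The arm moves only by the tool step_arm, never from a script. Its argument "steps" is a list that holds one entry, the list of rows, each a list of 5 numbers: the gripper's target within -1 to 1 (shut at 1, half-way at 0, fully open at -1), then the shift along the tool's x, y, z in m, then the turn about the tool's z in degrees. A call has exactly 5 rows; each row shifts and turns the commanded pose from where the row before left it, along the tool's axes as they then stand; what a row does not reach is not made up. A row lasts 1/8 s, in which the tool goes at most 62.5 mm and 10.7 degrees, less where a joint would pass 70% of its speed; a pose out of reach is approached as far as the arm can. A call is refused whole if a number of a shift passes 0.0625 or a number of a turn 10.7, either way. A call with a gripper value outside its range is refused whole. The fingers move at their own pace and stop on an object; "newtons" is the grip in N (left out, the last holds). Time passes only in rows, so rows that do not move let the fingers close, or fill a call up. It gives the time, the measured TCP pose, the force and the opening at its end, in the units of the state.
- monitor.get_obs(): the state, without advancing time (a new reading comes with each control period).
- vision.get_image(name): name is "side" or "top"; returns the picture (420x560x3 uint8, red, green, blue); there is no depth.
- vision.camera_model(name): a dict with "mtx" (3x3 intrinsics, pixels), "pose" (4x4, takes a point from camera to world coordinates). Camera axes: x right, y up, looking along -z (the intrinsics and any distortion apply to the point x, -y, -z); pixel columns grow to the right and rows downward; lengths in m; the calibration is good to about 2 mm. A picture is of the moment at which its call begins. camera_model takes no time and is no camera call.
- workorder.hand_in(): hands the job in, once; it reports no verdict.
Trained networks look in the newest picture that a camera, given by its name, has taken for a name from the list of things; names that differ only in an ending like _2 or _b are one class to them, and where a whole thing is asked for, a point or a joint stands for the part that bears it (a point fixed in the world has none). Each returns a list of dicts, best first, with "p" (0 to 1); they miss things now and then, are a little off and sometimes report something else, mostly with a low value. They report only what shows in the picture. A call takes as long as a camera call. They do not tell look-alikes from the thing itself.
- boxes_of(camera, query): "point" ([column, row] in pixels, amid what is visible of it).
The state is a dict: "time": time; "joint_positions": joint angles; "qvel": joint speeds; "joint_efforts": joint torques, N m; "position": TCP position; "tool_rot": TCP orientation; "force": force on the tool from outside, world axes, zero at the start; "wrist_torque": the same for the moment, N m; "opening": opening from 0.0 (shut) to 1.0 (fully open).
Only numpy, scipy, OpenCV 4.12 (cv2) and the standard library are available. Lean on these libraries where they do the work, as an engineer would, in place of code of your own. Each camera call takes 0.05 s, during which the arm holds its last target.

## Working session

There is one attempt and no reset: what is moved stays moved. The work goes in short steps, Python scripts to look and compute and a tool call to move; the robot and the scene stay as the last step left them, time stands still between calls to the robot, and variables do not carry over. Pictures are saved under pics/ and viewed, and the job is handed in when it is done.

Besides the shell and the picture viewer there is one more tool, called as name(argument=value, ...), one argument or row to a line, values as JSON. step_arm: Moves the arm, as the interface text tells. Its arguments: {"type":"object","properties":{"steps":{"type":"array","items":{"type":"array","items":{"type":"array","items":{"type":"number"}}}},"newtons":{"type":"number"}},"required":["steps"]}

```bash
mkdir -p pics; ls; cat > h.py <<'E'
import numpy as np, cv2
from workcell import monitor, vision, workorder, boxes_of
def snap(cam,fn):
    im=vision.get_image(cam); cv2.imwrite('pics/'+fn,im[:,:,::-1]); return im
def ray(cam,px):
    m=vision.camera_model(cam); K=np.array(m['mtx']);T=np.array(m['pose'])
    d=np.linalg.inv(K)@np.array([px[0],px[1],1.0]); d=np.array([d[0],-d[1],-d[2]])
    return T[:3,3],T[:3,:3]@d
def at(cam,px,z):
    o,d=ray(cam,px); return o+d*(z-o[2])/d[2]
def proj(cam,P):
    m=vision.camera_model(cam); K=np.array(m['mtx']);T=np.array(m['pose'])
    p=T[:3,:3].T@(np.array(P)-T[:3,3]); q=K@np.array([p[0],-p[1],-p[2]]); return q[:2]/q[2]
E
python3 - <<'E'
from h import *
snap('top','t0.png');snap('side','s0.png')
for c in('top','side'):
    m=vision.camera_model(c);print(c,m.keys(),np.round(m['mtx'],1).tolist(),np.round(m['pose'],3).tolist())
    for q in['block','pad','lamp','lamp_arm','shade_knob','dimmer','wheel','loupe','oilstone','burin']:
        print(q,[(np.round(b['point']).tolist(),round(b['p'],2)) for b in boxes_of(c,q)])
o=monitor.get_obs();print(o)
E
```

```text
pics
top dict_keys(['mtx', 'pose']) [[384.6, 0.0, 277.2], [0.0, 384.6, 210.8], [0.0, 0.0, 1.0]] [[0.024, 0.998, -0.057, 0.527], [-1.0, 0.024, 0.014, -0.007], [0.015, 0.056, 0.998, 1.39], [0.0, 0.0, 0.0, 1.0]]
block [([315.0, 222.0], 0.8), ([336.0, 254.0], 0.56), ([375.0, 252.0], 0.49)]
pad [([254.0, 234.0], 0.55)]
lamp [([177.0, 195.0], 0.93)]
lamp_arm [([168.0, 231.0], 0.81)]
shade_knob [([166.0, 226.0], 0.62)]
dimmer [([349.0, 206.0], 0.6)]
wheel [([350.0, 208.0], 0.39)]
loupe [([330.0, 166.0], 0.4)]
oilstone [([172.0, 271.0], 0.59)]
burin [([301.0, 175.0], 0.57)]
side dict_keys(['mtx', 'pose']) [[478.7, 0.0, 282.0], [0.0, 478.7, 199.1], [0.0, 0.0, 1.0]] [[0.723, 0.346, -0.598, -0.086], [-0.691, 0.359, -0.628, -0.746], [-0.003, 0.867, 0.498, 0.766], [0.0, 0.0, 0.0, 1.0]]
block [([304.0, 338.0], 0.89), ([357.0, 374.0], 0.89), ([312.0, 291.0], 0.78)]
pad [([243.0, 262.0], 0.71), ([170.0, 146.0], 0.65)]
lamp [([206.0, 137.0], 0.57)]
lamp_arm [([172.0, 146.0], 0.69)]
shade_knob [([171.0, 146.0], 0.61)]
dimmer [([367.0, 303.0], 0.61)]
wheel [([384.0, 260.0], 0.19)]
loupe [([384.0, 260.0], 0.5)]
oilstone [([136.0, 229.0], 0.71), ([307.0, 338.0], 0.63), ([338.0, 251.0], 0.3)]
burin [([337.0, 251.0], 0.48)]
{'time': 1.1, 'joint_positions': array([-1.26393156,  0.46859711, -0.04862135,  1.53250059,  0.02409245,
        1.14099518, -0.08232183]), 'qvel': array([-0.00036635, -0.00023611, -0.00025631,  0.00191854,  0.00050952,
       -0.00097408,  0.00213212]), 'joint_efforts': array([-1.70764382e-03, -5.10176969e+01, -4.64388588e-02, -2.38004118e+01,
        1.09574970e-02,  1.28390271e-03, -4.83025929e-06]), 'position': array([0.22235495, 0.63734399, 0.23133661]), 'tool_rot': array([ 8.15318190e-01,  5.79013166e-01,  1.68289999e-05, -4.71863310e-05]), 'force': array([ 0.29792295,  0.4290776 , -0.31259756]), 'wrist_torque': array([-0.04299006,  0.0060218 , -0.03200283]), 'opening': 1.000801303580439}
```

```bash
python3 -c "
import cv2
a=cv2.imread('pics/t0.png');cv2.imwrite('pics/t0c.png',cv2.resize(a[130:320,130:400],None,fx=2.9,fy=2.9,interpolation=cv2.INTER_CUBIC))
a=cv2.imread('pics/s0.png');cv2.imwrite('pics/s0c.png',cv2.resize(a[90:420,90:470],None,fx=1.8,fy=1.8,interpolation=cv2.INTER_CUBIC))"
```

```text
(no output)
```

View pics/t0.png

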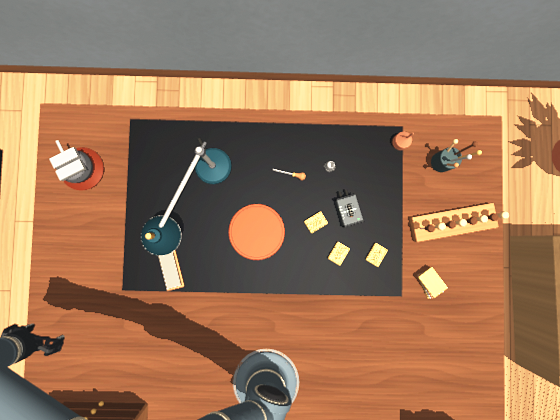

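View pics/t0c.png

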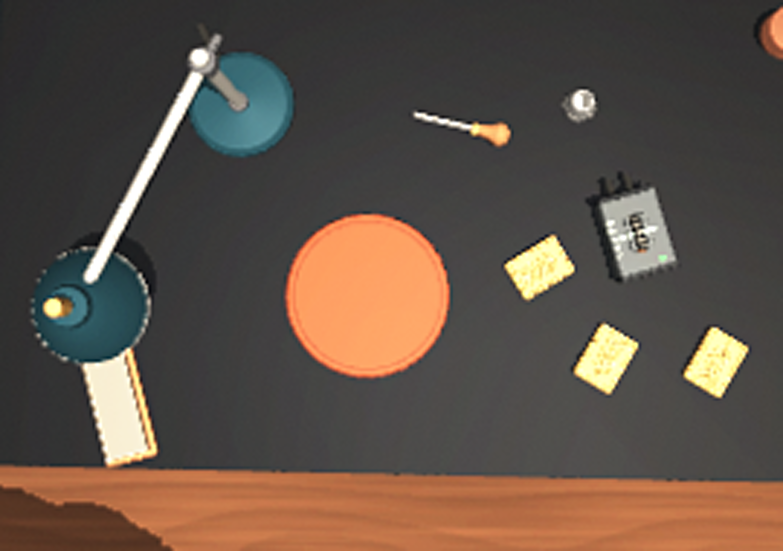

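View pics/s0c.png

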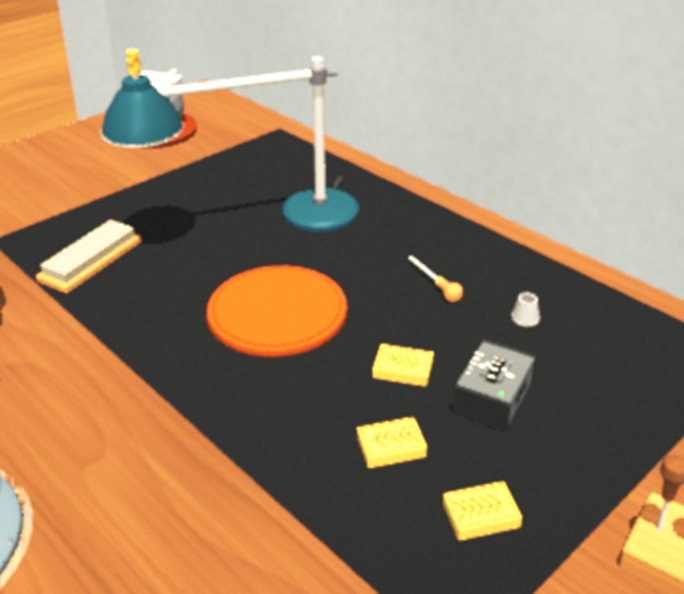

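```bash
python3 - <<'E'
from h import *
im=cv2.imread('pics/t0.png');hsv=cv2.cvtColor(im,cv2.COLOR_BGR2HSV)
# blocks, top plane z=.016
m=cv2.inRange(hsv,(18,60,120),(38,255,255))
cs,_=cv2.findContours(m,cv2.RETR_EXTERNAL,cv2.CHAIN_APPROX_NONE)
for c in cs:
    if cv2.contourArea(c)<120: continue
    P=np.array([at('top',p[0],.014)[:2] for p in c],np.float32)
    (cx,cy),(w,h),a=cv2.minAreaRect(P*1000)
    M=cv2.moments(c);print('yel',(M['m10']/M['m00'],M['m01']/M['m00']),cx,cy,w,h,a,'dist',np.hypot(cx,cy))
for nm,lo,hi,z in[('pad',(3,120,150),(15,255,255),.012)]:
    m=cv2.inRange(hsv,lo,hi);cs,_=cv2.findContours(m,cv2.RETR_EXTERNAL,cv2.CHAIN_APPROX_NONE)
    for c in cs:
        if cv2.contourArea(c)<1000: continue
        P=np.array([at('top',p[0],z)[:2] for p in c],np.float32)
        print(nm,cv2.fitEllipse(P*1000),cv2.minEnclosingCircle(P*1000),cv2.contourArea(c))
# same in side
im=cv2.imread('pics/s0.png');hsv=cv2.cvtColor(im,cv2.COLOR_BGR2HSV)
m=cv2.inRange(hsv,(18,60,120),(38,255,255))
cs,_=cv2.findContours(m,cv2.RETR_EXTERNAL,cv2.CHAIN_APPROX_NONE)
for c in cs:
    if cv2.contourArea(c)<120: continue
    M=cv2.moments(c);p=(M['m10']/M['m00'],M['m01']/M['m00']);print('side yel',p,at('side',p,.012),cv2.contourArea(c))
cv2.imwrite('pics/d0.png',np.hstack([cv2.resize(cv2.imread('pics/t0.png')[185:240,320:375],(400,400),interpolation=cv2.INTER_CUBIC),cv2.resize(im[275:330,335:390],(400,400),interpolation=cv2.INTER_CUBIC)]))
cv2.imwrite('pics/l0.png',cv2.resize(cv2.imread('pics/t0.png')[130:290,130:250],None,fx=4,fy=4,interpolation=cv2.INTER_CUBIC)[:600])
E
```

```text
yel (544.8334379577317, 399.1094371207365) -30.07573699951172 -990.7633666992188 89.14997863769531 151.13038635253906 89.1701431274414 dist 991.2197530059792
yel (18.410358565737052, 367.43426294820716) 39.646690368652344 866.1925048828125 50.923282623291016 57.89250946044922 88.63114166259766 dist 867.0993689147449
yel (506.91559370529325, 387.93705293276105) 1.4563064575195312 -850.5762939453125 14.278117179870605 216.86566162109375 89.41826629638672 dist 850.5775406453199
yel (432.5846681922197, 281.8649885583524) 363.3727722167969 -586.1995849609375 95.09092712402344 66.28721618652344 37.366119384765625 dist 689.6881360418603
yel (376.29795158286777, 254.43451272501548) 457.117431640625 -384.38690185546875 53.320457458496094 73.26971435546875 60.1796760559082 dist 597.2517363957741
yel (338.2709923664122, 253.43447837150126) 458.56805419921875 -248.31240844726562 53.02605056762695 72.33678436279297 60.42023468017578 dist 521.4822264669615
yel (453.6586483390607, 230.188717067583) 562.509521484375 -671.4797973632812 50.085567474365234 300.0622253417969 11.51338005065918 dist 875.9
[... 1717 characters left out ...]
83691406 1.6308050155639648 dist 1041.0277202693433
yel (278.4056224899598, 93.56927710843374) 1029.9527587890625 -18.897968292236328 100.47637176513672 29.122516632080078 1.3093849420547485 dist 1030.1261177849901
yel (252.28508771929822, 96.2719298245614) 1029.134521484375 74.0837173461914 103.98117065429688 47.28520202636719 1.6117229461669922 dist 1031.7975869746467Traceback (most recent call last):
  File "<stdin>", line 8, in <module>
  File "h.py", line 10, in at
    o,d=ray(cam,px); return o+d*(z-o[2])/d[2]
        ~~~^^^^^^^^
  File "h.py", line 6, in ray
    m=vision.camera_model(cam); K=np.array(m['mtx']);T=np.array(m['pose'])
ValueError: time passes only in moves, steps and waits
```

```bash
python3 - <<'E'
import re
s=open('h.py').read()
s=s.replace("def snap","_C={}\ndef cm(c):\n    if c not in _C: _C[c]=vision.camera_model(c)\n    return _C[c]\ndef snap").replace("m=vision.camera_model(cam)","m=cm(cam)")
open('h.py','w').write(s)
E
python3 - <<'E'
from h import *
t=cv2.imread('pics/t0.png');im=t
hsv=cv2.cvtColor(im,cv2.COLOR_BGR2HSV)
for cam,fn in(('top','t0'),('side','s0')):
  im=cv2.imread('pics/%s.png'%fn);hsv=cv2.cvtColor(im,cv2.COLOR_BGR2HSV)
  for nm,lo,hi,z,amin in[('pad',(2,120,150),(17,255,255),.009,1000),('yel',(18,60,120),(38,255,255),.014,200),('teal',(85,100,40),(105,255,255),.02,300)]:
    m=cv2.inRange(hsv,lo,hi);cs,_=cv2.findContours(m,cv2.RETR_EXTERNAL,cv2.CHAIN_APPROX_NONE)
    for c in cs:
        if cv2.contourArea(c)<amin or not(100<c[:,0,0].mean()<410) or not 80<c[:,0,1].mean()<400: continue
        P=np.array([at(cam,p[0],z)[:2]*1000 for p in c],np.float32)
        if nm=='yel': print(cam,nm,c[:,0].mean(0),cv2.minAreaRect(P))
        else: print(cam,nm,c[:,0].mean(0),cv2.minEnclosingCircle(P),cv2.contourArea(c))
cv2.imwrite('pics/d0.png',np.hstack([cv2.resize(t[185:240,320:375],(400,400),interpolation=cv2.INTER_CUBIC),cv2.resize(im[275:330,335:390],(400,400),interpolation=cv2.INTER_CUBIC)]))
cv2.imwrite('pics/l0.png',cv2.resize(t[130:270,130:250],None,fx=4,fy=4,interpolation=cv2.INTER_CUBIC))
cv2.imwrite('pics/b0.png',np.hstack([cv2.resize(t[235:275,320:360],(400,400),interpolation=cv2.INTER_CUBIC),cv2.resize(im[310:360,280:330],(400,400),interpolation=cv2.INTER_CUBIC)]))
E
```

```text
top pad [292.87154593 227.55016181] ((530.337158203125, -75.30763244628906), 1084.1890869140625) 143573.5
top yel [376.36065574 255.03278689] ((457.117431640625, -384.38690185546875), (53.32042694091797, 73.2697525024414), 60.17962646484375)
top yel [338.90625  253.140625] ((458.5680236816406, -248.3123779296875), (53.02605056762695, 72.3367691040039), 60.42023468017578)
top yel [315.46268657 222.19402985] ((568.5382080078125, -164.0173797607422), (52.771968841552734, 72.21052551269531), 32.18544006347656)
top yel [322.          98.52380952] ((1019.7069702148438, -179.9069366455078), (86.139404296875, 73.27891540527344), 1.0568181276321411)
top yel [387.61267606  97.77112676] ((1030.2286376953125, -420.3268737792969), (108.16022491455078, 232.12803649902344), 0.6853022575378418)
top yel [306.99270073  91.5620438 ] ((1031.6307373046875, -139.56094360351562), (104.1986312866211, 154.53048706054688), 1.6308019161224365)
top yel [251.82222222  93.31111111] ((1029.134521484375, 74.08370971679688), (103.98104858398438, 47.28519821166992), 1.6117053031921387)
top yel [211.98188406  92.49275
[... 721 characters left out ...]
-385.63299560546875), (64.61431884765625, 76.8675537109375), 59.83124923706055)
side yel [306.98130841 335.26168224] ((458.0600891113281, -250.48619079589844), (67.83370208740234, 76.24268341064453), 59.97660827636719)
side yel [313.68421053 292.30526316] ((566.104736328125, -167.35128784179688), (71.08357238769531, 74.66860961914062), 33.331844329833984)
side yel [137.39545455 229.19545455] ((403.0558166503906, 358.4700622558594), (184.2704315185547, 84.854248046875), 16.492111206054688)
side teal [267.53097345 205.75221239] ((751.2565307617188, 195.2727813720703), 73.06157684326172) 704.5
side teal [167.31304348 152.90434783] ((745.946533203125, 782.414306640625), 175.1834259033203) 1030.5
```

View pics/d0.png

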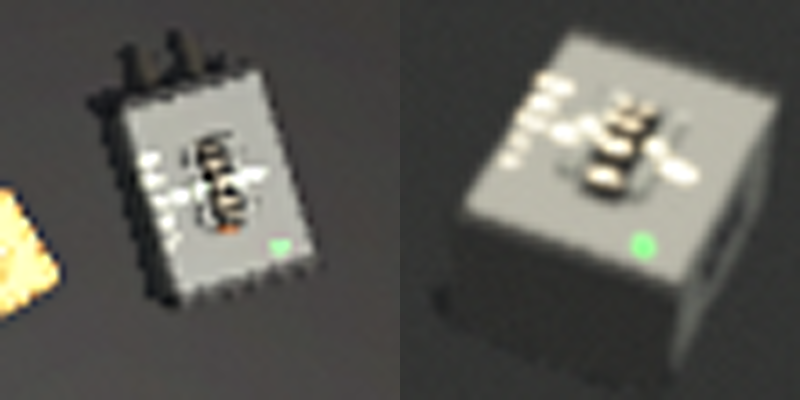

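View pics/l0.png

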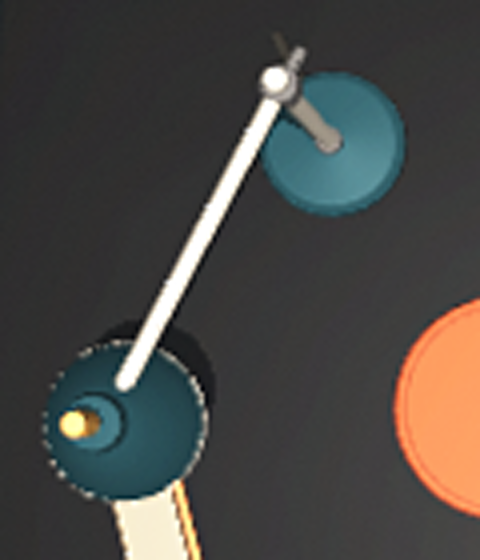

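View pics/b0.png

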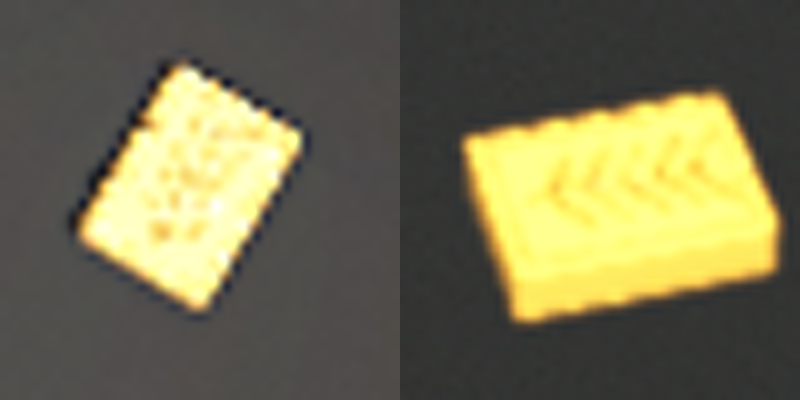

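```bash
python3 - <<'E'
from h import *
from scipy.optimize import least_squares
def circ(P):
    f=lambda v:np.hypot(*(P-v[:2]).T)-v[2]
    r=least_squares(f,[*P.mean(0),60],loss='soft_l1');return r.x.round(1),np.abs(r.fun).mean().round(2)
def con(cam,fn,lo,hi,roi):
    im=cv2.imread('pics/'+fn);x0,x1,y0,y1=roi
    hsv=cv2.cvtColor(im,cv2.COLOR_BGR2HSV);m=np.zeros(im.shape[:2],np.uint8)
    m[y0:y1,x0:x1]=cv2.inRange(hsv,lo,hi)[y0:y1,x0:x1]
    c=max(cv2.findContours(m,0,cv2.CHAIN_APPROX_NONE)[0],key=cv2.contourArea)
    return c[:,0]
c=con('top','t0.png',(2,120,150),(17,255,255),(200,300,190,270));print('pad top',circ(np.array([at('top',p,.012)[:2]*1000 for p in c])))
c=con('side','s0.png',(2,120,150),(17,255,255),(190,300,220,300));
for z in(.006,.012):print('pad side',circ(np.array([at('side',p,z)[:2]*1000 for p in c])))
c=con('top','t0.png',(85,80,20),(105,255,255),(130,190,205,260));print('mouth',circ(np.array([at('top',p,.2)[:2]*1000 for p in c])))
print('knob top',at('top',(148.2,236.0),.326), 'post top',at('top',(130+275/4,130+80/4),.28))
c=con('top','t0.png',(85,80,20),(105,255,255),(195,240,140,190));print('foot',circ(np.array([at('top',p,.02)[:2]*1000 for p in c])))
# dimmer
s=55/400
px=lambda a:(320+a[0]*s-.5,185+a[1]*s-.5); ps=lambda a:(335+(a[0]-400)*s-.5,275+a[1]*s-.5)
for n,a in dict(c1=(122,108),c2=(258,70),c3=(315,255),c4=(180,298)).items(): print(n,at('top',px(a),.044)*1000)
for n,a in dict(s1=(572,33),s2=(778,100),s3=(685,283),s4=(465,208)).items(): print(n,at('side',ps(a),.044)*1000)
for n,a,z in(('whl far',(207,140),.05),('markL',(185,192),.05),('markR',(255,175),.05),('amber',(230,228),.044),('led',(280,247),.044)): print(n,at('top',px(a),z)*1000)
E
```

```text
pad top (array([529.5,  46.8,  98.9]), np.float64(0.76))
pad side (array([532.1,  49.7, 104.4]), np.float64(1.88))
pad side (array([527.2,  43.5, 103.5]), np.float64(1.86))
mouth (array([509.4, 334.1,  57. ]), np.float64(4.23))
knob top [0.50938314 0.33108595 0.326     ] post top [0.76151149 0.2100016  0.28      ]
foot (array([758.9, 206.2,  60.7]), np.float64(10.79))
c1 [ 648.813615   -232.54316618   44.        ]
c2 [ 668.9385151  -298.34465641   44.        ]
c3 [ 579.8841504  -327.05058323   44.        ]
c4 [ 557.56297264 -261.94842423   44.        ]
s1 [ 648.7447567  -231.74511993   44.        ]
s2 [ 669.47568646 -297.06710153   44.        ]
s3 [ 582.40875666 -326.38865474   44.        ]
s4 [ 560.58631962 -260.91678977   44.        ]
whl far [ 633.82234419 -272.81298262   50.        ]
markL [ 608.46861592 -262.52727898   50.        ]
markR [ 617.49357791 -296.21325432   50.        ]
amber [ 591.94336599 -285.70481366   44.        ]
led [ 583.34238219 -310.04430697   44.        ]
```

```bash
cat >> h.py <<'E'
def pose():
    o=monitor.get_obs();x,y,z,w=o['tool_rot']
    from scipy.spatial.transform import Rotation as R
    M=R.from_quat(o['tool_rot']).as_matrix()
    return o,np.array(o['position']),np.degrees(np.arctan2(M[1,0],M[0,0])),M
def plan(wps,g,step=.055,tstep=10,start=None):
    """wps: list of (x,y,z,theta or None)"""
    o,p,th,M=pose()
    if start is not None: p,th=np.array(start[:3]),start[3]
    print('t',round(o['time'],2),'p',p.round(4),'th',round(th,2),'open',round(o['opening'],3),'F',np.round(o['force'],1),'tilt',M[:2,2].round(4),'q',np.round(o['joint_positions'],2))
    rows=[]
    for w in wps:
        q=np.array(w[:3]);t2=th if w[3] is None else w[3]
        dt=t2-th
        n=max(1,int(np.ceil(np.linalg.norm(q-p)/step-1e-6)),int(np.ceil(abs(dt)/tstep-1e-6)))
        for i in range(n):
            d=(q-p)/(n-i);c,s=np.cos(np.radians(th)),np.sin(np.radians(th))
            sh=np.round([d[0]*c+d[1]*s,d[0]*s-d[1]*c,-d[2]],4)
            tn=round(-(t2-th)/(n-i),1)
            p=p+np.array([sh[0]*c+sh[1]*s,sh[0]*s-sh[1]*c,-sh[2]]);th-=tn
            rows.append([g]+[float(v) for v in sh]+[tn])
    for i in range(0,len(rows),5): print(rows[i:i+5])
    print('end',p.round(4),round(th,2))
E
python3 - <<'E'
from h import *
plan([(.28,.45,.33,None),(.36,.30,.34,None),(.46,.06,.34,None),(.459,-.248,.20,60.4)],-1)
E
```

```text
t 1.1 p [0.2224 0.6373 0.2313] th 70.76 open 1.001 F [ 0.3  0.4 -0.3] tilt [-0.      0.0001] q [-1.26  0.47 -0.05  1.53  0.02  1.14 -0.08]
[[-1, -0.0395, 0.029, -0.0247, np.float64(-0.0)], [-1, -0.0395, 0.0291, -0.0247, np.float64(-0.0)], [-1, -0.0394, 0.029, -0.0246, np.float64(-0.0)], [-1, -0.0395, 0.0291, -0.0247, np.float64(-0.0)], [-1, -0.0288, 0.0312, -0.0025, np.float64(-0.0)]]
[[-1, -0.0288, 0.0312, -0.0025, np.float64(-0.0)], [-1, -0.0288, 0.0313, -0.0025, np.float64(-0.0)], [-1, -0.0289, 0.0312, -0.0025, np.float64(-0.0)], [-1, -0.0387, 0.0347, 0.0, np.float64(-0.0)], [-1, -0.0387, 0.0347, 0.0, np.float64(-0.0)]]
[[-1, -0.0387, 0.0347, 0.0, np.float64(-0.0)], [-1, -0.0388, 0.0347, 0.0, np.float64(-0.0)], [-1, -0.0387, 0.0347, 0.0, np.float64(-0.0)], [-1, -0.0416, 0.0144, 0.02, np.float64(1.5)], [-1, -0.0412, 0.0154, 0.02, np.float64(1.5)]]
[[-1, -0.0408, 0.0165, 0.02, np.float64(1.5)], [-1, -0.0403, 0.0176, 0.02, np.float64(1.5)], [-1, -0.0399, 0.0186, 0.02, np.float64(1.5)], [-1, -0.0393, 0.0197, 0.02, np.float64(1.4)], [-1, -0.0389, 0.0206, 0.02, np.float64(1.5)]]
end [ 0.459 -0.248  0.2  ] 60.36
```

Candidates for the block: the yellow brass plates at top-view pixels (338,253), (376,254), (315,222). The first is 0.52 m from the base, against 0.59–0.60 for the others. The close crop shows a plate with its engraved chevrons up, so I choose (338,253). The dimmer's amber rib just shows at the near end of the wheel, so it probably starts on setting 3.

step_arm(
  steps=[
    [[-1, -0.0395, 0.029, -0.025, 0], [-1, -0.0395, 0.029, -0.025, 0], [-1, -0.0395, 0.029, -0.025, 0], [-1, -0.0395, 0.029, -0.025, 0], [-1, -0.029, 0.031, -0.0025, 0]],
  ],
)

```text
time: 1.72
position: [0.3004, 0.4113, 0.3363]
tool_rot: [0.815, 0.579, 0.002, -0.001]
force: [1.1, 0.9, -0.3]
opening: 1.0
```

step_arm(
  steps=[
    [[-1, -0.029, 0.031, -0.0025, 0], [-1, -0.029, 0.031, -0.0025, 0], [-1, -0.029, 0.031, -0.0025, 0], [-1, -0.039, 0.035, 0, 0], [-1, -0.039, 0.035, 0, 0]],
  ],
)

```text
time: 2.35
position: [0.3996, 0.2013, 0.3416]
tool_rot: [0.815, 0.579, 0.001, -0.0]
force: [0.5, 0.2, 0.2]
opening: 0.999
```

step_arm(
  steps=[
    [[-1, -0.039, 0.035, 0, 0], [-1, -0.039, 0.035, 0, 0], [-1, -0.039, 0.035, 0, 0], [-1, -0.0416, 0.0144, 0.02, 1.5], [-1, -0.0412, 0.0154, 0.02, 1.5]],
  ],
)

```text
time: 2.98
position: [0.4595, -0.0318, 0.3012]
tool_rot: [0.83, 0.557, 0.001, 0.0]
force: [1.7, -0.9, -0.3]
opening: 1.003
```

step_arm(
  steps=[
    [[-1, -0.041, 0.0165, 0.02, 1.5], [-1, -0.04, 0.0175, 0.02, 1.5], [-1, -0.04, 0.0185, 0.02, 1.5], [-1, -0.039, 0.02, 0.02, 1.4], [-1, -0.039, 0.02, 0.02, 1.5]],
  ],
)

```text
time: 3.6
position: [0.4586, -0.251, 0.2009]
tool_rot: [0.864, 0.503, 0.0, 0.0]
force: [0.9, 0.5, 0.4]
opening: 0.999
```

```bash
python3 - <<'E'
from h import *
plan([(.4585,-.2485,.20,60.4)],-1)
t=snap('top','t1.png');s=snap('side','s1.png')
cv2.imwrite('pics/ts1.png',np.hstack([cv2.resize(t[:,:,::-1],(400,300)),cv2.resize(s[:,:,::-1],(400,300))]))
E
```

```text
t 3.6 p [ 0.4586 -0.251   0.2009] th 60.35 open 0.999 F [0.9 0.5 0.4] tilt [0.0011 0.    ] q [-0.13  0.29  0.68  1.96 -0.22  0.97  1.7 ]
[[-1, 0.0021, -0.0013, 0.0009, np.float64(-0.0)]]
end [ 0.4585 -0.2485  0.2   ] 60.35
```

View pics/ts1.png

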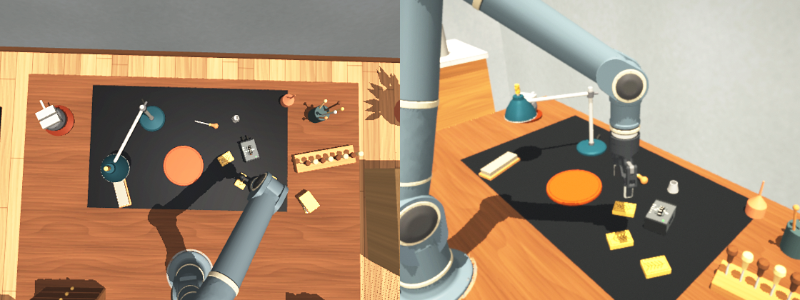

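step_arm(
  steps=[
    [[-1, 0.002, -0.001, 0.055, 0], [-1, 0, 0, 0.055, 0], [-1, 0, 0, 0.05, 0], [-1, 0, 0, 0.025, 0], [-1, 0, 0, 0.009, 0]],
  ],
)

```text
time: 4.32
position: [0.4581, -0.2466, 0.0061]
tool_rot: [0.864, 0.503, -0.0, -0.001]
force: [-0.5, -0.5, -0.1]
opening: 1.003
```

```bash
python3 - <<'E'
from h import *
plan([(.4585,-.249,.004,60.4)],-1)
t=snap('top','t2.png');s=snap('side','s2.png')
cv2.imwrite('pics/ts2.png',np.hstack([cv2.resize(t[225:275,315:365,::-1],(400,400)),cv2.resize(s[290:370,270:350,::-1],(400,400))]))
E
```

```text
t 4.33 p [ 0.4581 -0.2466  0.0061] th 60.41 open 1.003 F [-0.5 -0.5 -0.1] tilt [-0.0018  0.0014] q [ 0.04  0.58  0.48  2.1  -0.49  0.58  1.93]
[[-1, -0.0019, 0.0016, 0.0021, np.float64(0.0)]]
end [ 0.4586 -0.249   0.004 ] 60.41
```

View pics/ts2.png

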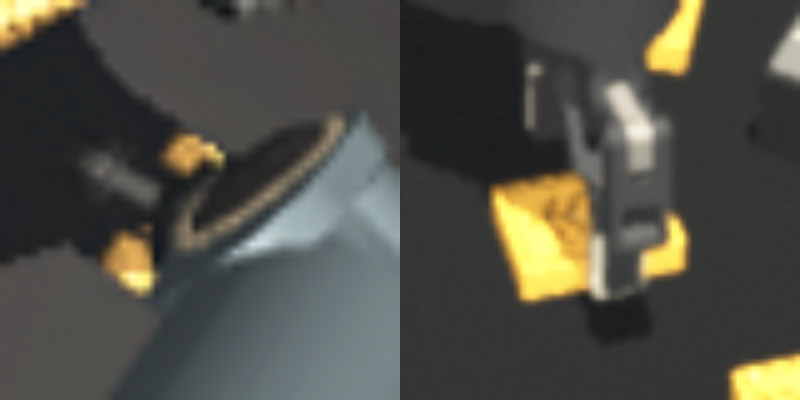

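step_arm(
  newtons=60,
  steps=[
    [[-1, -0.002, 0.0015, 0.003, 0], [1, 0, 0, 0, 0], [1, 0, 0, 0, 0], [1, 0, 0, 0, 0], [1, 0, 0, 0, 0]],
  ],
)

```text
time: 5.05
position: [0.4594, -0.2499, 0.0054]
tool_rot: [0.864, 0.503, 0.001, 0.0]
force: [-1.2, 1.5, 7.2]
opening: 0.564
```

step_arm(
  steps=[
    [[1, 0, 0, 0, 0], [1, 0, 0, -0.01, 0], [1, 0, 0, -0.03, 0], [1, 0, 0, -0.03, 0], [1, 0, 0, 0, 0]],
  ],
)

```text
time: 5.68
position: [0.4598, -0.2506, 0.0759]
tool_rot: [0.864, 0.503, 0.001, 0.002]
force: [0.9, -1.0, -5.5]
opening: 0.558
```

```bash
python3 - <<'E'
from h import *
t=snap('top','t3.png');s=snap('side','s3.png')
cv2.imwrite('pics/ts3.png',np.hstack([cv2.resize(t[225:275,315:365,::-1],(400,400)),cv2.resize(s[260:340,270:350,::-1],(400,400))]))
plan([(.48,-.15,.13,60),(.53,.0465,.10,60.4)],1,step=.045)
E
```

```text
t 5.78 p [ 0.4581 -0.2493  0.0736] th 60.39 open 0.561 F [-0.5 -0.4 -4.6] tilt [-0.0011  0.0009] q [-0.03  0.48  0.58  2.07 -0.4   0.71  1.86]
[[1, 0.0324, -0.01, -0.0188, np.float64(0.1)], [1, 0.0324, -0.0101, -0.0188, np.float64(0.1)], [1, 0.0323, -0.0101, -0.0188, np.float64(0.2)], [1, 0.039, -0.011, 0.006, np.float64(-0.1)], [1, 0.0391, -0.0109, 0.006, np.float64(-0.1)]]
[[1, 0.0391, -0.0109, 0.006, np.float64(-0.1)], [1, 0.0391, -0.0108, 0.006, np.float64(-0.1)], [1, 0.0391, -0.0107, 0.006, np.float64(-0.0)]]
end [0.53   0.0465 0.1   ] 60.39
```

View pics/ts3.png

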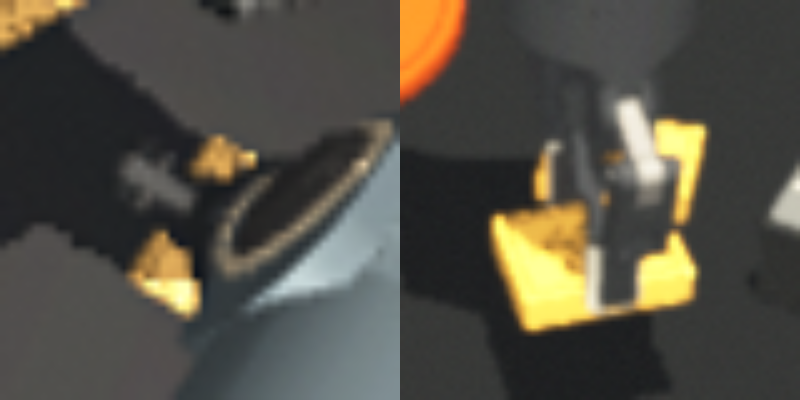

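step_arm(
  steps=[
    [[1, 0.0325, -0.01, -0.019, 0], [1, 0.0325, -0.01, -0.019, 0], [1, 0.0325, -0.01, -0.019, 0], [1, 0.039, -0.011, 0.006, 0], [1, 0.039, -0.011, 0.006, 0]],
  ],
)

```text
time: 6.4
position: [0.4995, -0.0703, 0.1179]
tool_rot: [0.864, 0.503, -0.001, -0.001]
force: [-0.4, 0.0, -4.9]
opening: 0.561
```

step_arm(
  steps=[
    [[1, 0.039, -0.011, 0.006, 0], [1, 0.039, -0.011, 0.006, 0], [1, 0.039, -0.011, 0.006, 0], [1, 0, 0, 0.02, 0], [1, 0, 0, 0, 0]],
  ],
)

```text
time: 7.02
position: [0.5268, 0.0463, 0.0785]
tool_rot: [0.864, 0.503, -0.003, -0.001]
force: [-0.8, -1.0, -4.1]
opening: 0.56
```

```bash
python3 - <<'E'
from h import *
t=snap('top','t4.png');s=snap('side','s4.png')
cv2.imwrite('pics/ts4.png',np.hstack([cv2.resize(t[180:280,200:300,::-1],(400,400)),cv2.resize(s[200:300,190:290,::-1],(400,400))]))
plan([(.53,.0465,.018,60.4)],1,step=.045)
E
```

```text
t 7.12 p [0.5287 0.0453 0.0805] th 60.28 open 0.563 F [-0.9 -0.1 -4.4] tilt [-0.0021 -0.001 ] q [-0.6   0.47  0.56  2.04 -0.37  0.73  1.24]
[[1, 0.0009, 0.0003, 0.0313, np.float64(-0.1)], [1, 0.0008, 0.0002, 0.0312, np.float64(-0.0)]]
end [0.53   0.0465 0.018 ] 60.38
```

View pics/ts4.png

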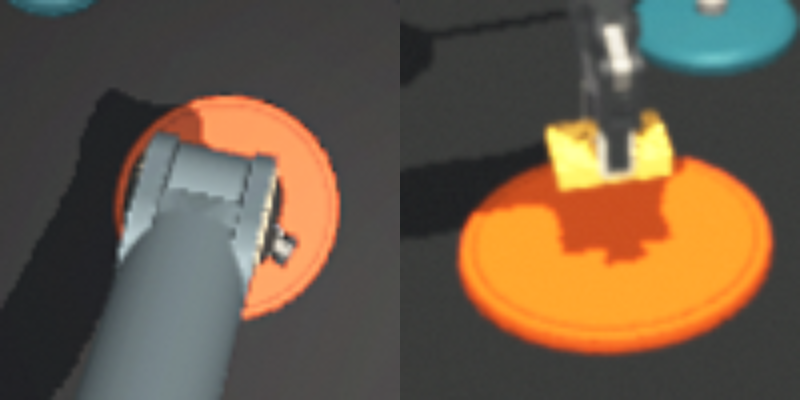

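step_arm(
  steps=[
    [[1, 0.001, 0.0, 0.03, 0], [1, 0.001, 0, 0.02, 0], [1, 0, 0, 0.008, 0], [1, 0, 0, 0.003, 0], [1, 0, 0, 0, 0]],
  ],
)

```text
time: 7.75
position: [0.531, 0.0477, 0.0209]
tool_rot: [0.865, 0.502, 0.001, 0.0]
force: [0.0, -0.3, -5.4]
opening: 0.562
```

```bash
python3 - <<'E'
from h import *
s=snap('side','s5.png')
cv2.imwrite('pics/s5c.png',cv2.resize(s[210:300,190:290,::-1],(600,540)))
plan([(.53,.0465,.018,60.4)],1,step=.045)
E
```

```text
t 7.8 p [0.5311 0.0478 0.021 ] th 60.34 open 0.563 F [ 0.1 -0.9 -4.7] tilt [0.0014 0.0003] q [-0.54  0.57  0.48  2.06 -0.45  0.61  1.31]
[[1, -0.0017, -0.0003, 0.003, np.float64(-0.1)]]
end [0.53   0.0465 0.018 ] 60.44
```

View pics/s5c.png

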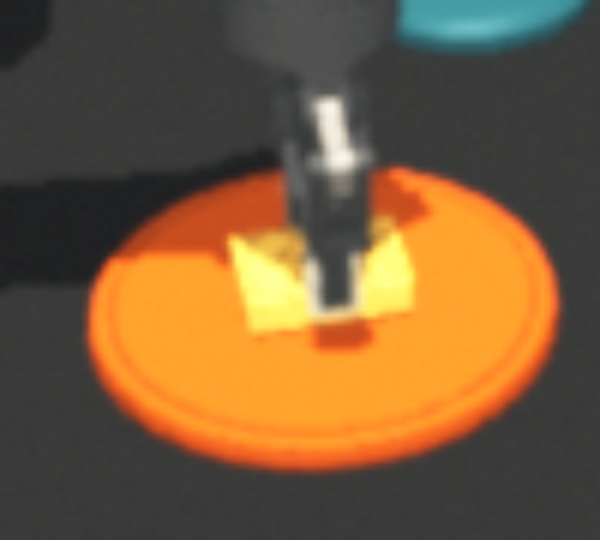

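step_arm(
  steps=[
    [[1, -0.001, 0, 0.002, 0], [1, 0, 0, 0, 0], [1, 0, 0, 0.001, 0], [1, 0, 0, 0.0, 0], [1, 0, 0, 0, 0]],
  ],
)

```text
time: 8.43
position: [0.5301, 0.0472, 0.0175]
tool_rot: [0.864, 0.503, 0.0, -0.0]
force: [-0.6, -0.2, -1.3]
opening: 0.563
```

Nearly in contact (weight mostly off). One more millimetre, then release.

step_arm(
  steps=[
    [[1, 0, 0, 0.001, 0], [1, 0, 0, 0, 0], [0.1, 0, 0, 0, 0], [-0.4, 0, 0, 0, 0], [-1, 0, 0, 0, 0]],
  ],
)

```text
time: 9.05
position: [0.5305, 0.0471, 0.0165]
tool_rot: [0.864, 0.503, 0.0, 0.0]
force: [-0.4, -0.2, -0.1]
opening: 0.891
```

step_arm(
  steps=[
    [[-1, 0, 0, 0, 0], [-1, 0, 0, -0.03, 0], [-1, 0, 0, -0.06, 0], [-1, 0, 0, -0.06, 0], [-1, 0, 0, -0.06, 0]],
  ],
)

```text
time: 9.68
position: [0.5297, 0.047, 0.2281]
tool_rot: [0.864, 0.503, -0.0, 0.0]
force: [0.6, 1.3, 0.1]
opening: 0.999
```

```bash
python3 - <<'E'
from h import *
t=snap('top','t6.png');s=snap('side','s6.png')
cv2.imwrite('pics/ts6.png',np.hstack([cv2.resize(t[180:280,200:300,::-1],(400,400)),cv2.resize(s[200:300,190:290,::-1],(400,400))]))
plan([(.49,.1,.40,60.4)],-1)
E
```

```text
t 9.78 p [0.5342 0.0468 0.2327] th 60.35 open 1.002 F [ 0.6 -0.3 -0. ] tilt [0.0128 0.0037] q [-0.73  0.27  0.69  1.9  -0.2   1.03  1.1 ]
[[-1, 0.0061, -0.0162, -0.0418, np.float64(-0.0)], [-1, 0.0061, -0.0162, -0.0418, np.float64(-0.0)], [-1, 0.0061, -0.0161, -0.0419, np.float64(-0.0)], [-1, 0.006, -0.0162, -0.0418, np.float64(-0.1)]]
end [0.49 0.1  0.4 ] 60.45
```

View pics/ts6.png

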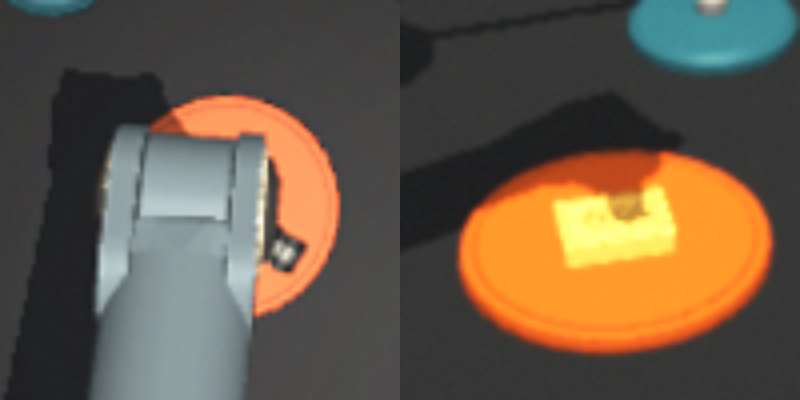

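```bash
python3 - <<'E'
from h import *
plan([(.53,.06,.38,54),(.5095,.332,.38,3)],-1)
E
```

```text
t 9.78 p [0.5342 0.0468 0.2327] th 60.35 open 1.002 F [ 0.6 -0.3 -0. ] tilt [0.0128 0.0037] q [-0.73  0.27  0.69  1.9  -0.2   1.03  1.1 ]
[[-1, 0.0031, -0.0034, -0.0491, np.float64(2.1)], [-1, 0.003, -0.0035, -0.0491, np.float64(2.1)], [-1, 0.0029, -0.0036, -0.0491, np.float64(2.1)], [-1, 0.0347, -0.0294, -0.0, np.float64(8.5)], [-1, 0.03, -0.0342, -0.0, np.float64(8.5)]]
[[-1, 0.0246, -0.0382, -0.0, np.float64(8.5)], [-1, 0.0186, -0.0414, -0.0, np.float64(8.5)], [-1, 0.0123, -0.0438, -0.0, np.float64(8.5)], [-1, 0.0058, -0.0451, -0.0, np.float64(8.5)]]
end [0.5095 0.332  0.38  ] 3.05
```

step_arm(
  steps=[
    [[-1, 0.003, -0.0035, -0.049, 2.1], [-1, 0.003, -0.0035, -0.049, 2.1], [-1, 0.003, -0.0035, -0.049, 2.1], [-1, 0.0345, -0.0295, 0, 8.5], [-1, 0.03, -0.034, 0, 8.5]],
  ],
)

```text
time: 10.4
position: [0.5188, 0.1515, 0.3734]
tool_rot: [0.949, 0.315, 0.001, -0.001]
force: [0.2, 0.7, 0.3]
opening: 1.0
```

step_arm(
  steps=[
    [[-1, 0.0245, -0.038, 0, 8.5], [-1, 0.0185, -0.0415, 0, 8.5], [-1, 0.0125, -0.044, 0, 8.5], [-1, 0.006, -0.045, 0, 8.5], [-1, 0, 0, 0, 0]],
  ],
)

```text
time: 11.02
position: [0.5034, 0.3371, 0.371]
tool_rot: [1.0, 0.031, -0.001, 0.001]
force: [-0.2, -0.7, -0.3]
opening: 0.999
```

```bash
python3 - <<'E'
from h import *
t=snap('top','t7.png');s=snap('side','s7.png')
cv2.imwrite('pics/ts7.png',np.hstack([cv2.resize(t[180:280,110:290,::-1],(400,222)),cv2.resize(s[70:290,110:290,::-1],(400,489))[:222*0+489][:222] if 0 else cv2.resize(s[80:180,110:290,::-1],(400,222))]))
plan([(.5095,.332,.34,None)],-1)
im=cv2.imread('pics/t7.png');hsv=cv2.cvtColor(im,cv2.COLOR_BGR2HSV)
m=np.zeros(im.shape[:2],np.uint8);m[200:265,215:295]=cv2.inRange(hsv,(18,60,120),(38,255,255))[200:265,215:295]
c=max(cv2.findContours(m,0,cv2.CHAIN_APPROX_NONE)[0],key=cv2.contourArea)[:,0]
print('block',cv2.minAreaRect(np.array([at('top',p,.027)[:2]*1000 for p in c],np.float32)),cv2.contourArea(c))
m=np.zeros(im.shape[:2],np.uint8);m[190:270,215:300]=cv2.inRange(hsv,(2,100,60),(38,255,255))[190:270,215:300]
c=max(cv2.findContours(m,0,cv2.CHAIN_APPROX_NONE)[0],key=cv2.contourArea)
print('pad',cv2.minEnclosingCircle(np.array([at('top',p[0],.012)[:2]*1000 for p in c],np.float32)))
E
```

```text
t 11.12 p [0.5053 0.3319 0.3722] th 3.13 open 1.004 F [-0.2 -0.9  0.5] tilt [-0.0009 -0.002 ] q [-1.18  0.3   0.71  1.54 -0.2   1.38 -0.4 ]
[[-1, 0.0042, 0.0001, 0.0322, np.float64(-0.0)]]
end [0.5095 0.332  0.34  ] 3.13
block ((529.4000244140625, 47.715980529785156), (52.2444953918457, 72.00364685058594), 60.47720718383789) 268.0
pad ((529.4569091796875, 46.67450714111328), 102.22032165527344)
```

View pics/ts7.png

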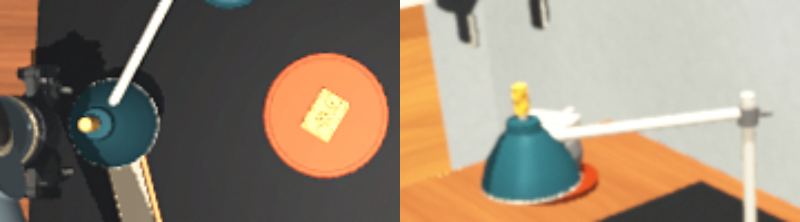

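```bash
python3 - <<'E'
from h import *
s=cv2.imread('pics/s7.png')
for P in[(.5094,.3315,.326),(.5094,.3315,.29),(.5053,.3319,.3722)]: print(proj('side',P),proj('top',P))
cv2.imwrite('pics/k7.png',np.hstack([cv2.resize(s[75:135,140:200],(400,400),interpolation=cv2.INTER_CUBIC),cv2.resize(cv2.imread('pics/t7.png')[205:265,110:170],(400,400),interpolation=cv2.INTER_CUBIC)]))
E
```

```text
[162.56863436 118.37002003] [148.04895318 235.99031831]
[164.29141572 131.28357268] [152.10675254 235.87521291]
[158.80037614 101.56707263] [142.19797232 237.70979297]
```

View pics/k7.png

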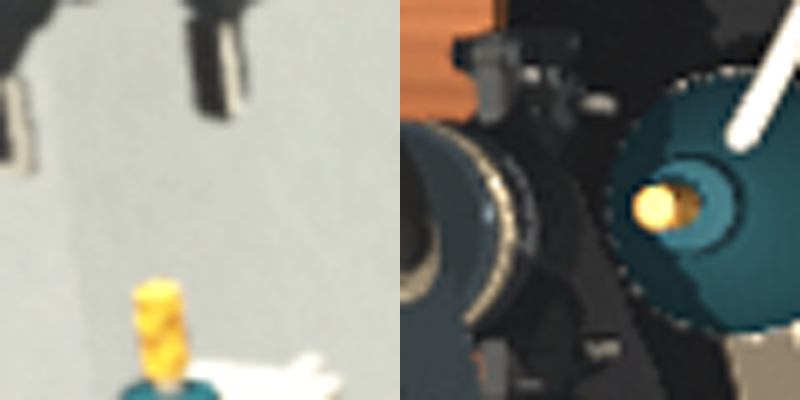

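```bash
python3 - <<'E'
from h import *
plan([(.5095,.332,.345,54),(.5095,.332,.297,64)],-1,tstep=10.5)
E
```

```text
t 11.12 p [0.5053 0.3319 0.3722] th 3.13 open 1.004 F [-0.2 -0.9  0.5] tilt [-0.0009 -0.002 ] q [-1.18  0.3   0.71  1.54 -0.2   1.38 -0.4 ]
[[-1, 0.0008, 0.0, 0.0054, np.float64(-10.2)], [-1, 0.0008, 0.0002, 0.0054, np.float64(-10.2)], [-1, 0.0008, 0.0003, 0.0055, np.float64(-10.2)], [-1, 0.0007, 0.0005, 0.0054, np.float64(-10.1)], [-1, 0.0007, 0.0006, 0.0055, np.float64(-10.2)]]
[[-1, -0.0, -0.0, 0.048, np.float64(-10.0)]]
end [0.5095 0.332  0.297 ] 64.03
```

step_arm(
  steps=[
    [[-1, 0.001, 0, 0.005, -10.2], [-1, 0.001, 0, 0.005, -10.2], [-1, 0.001, 0, 0.005, -10.2], [-1, 0.0005, 0.0005, 0.005, -10.2], [-1, 0.0005, 0.0005, 0.005, -10.2]],
  ],
)

```text
time: 11.75
position: [0.5105, 0.3302, 0.3482]
tool_rot: [0.89, 0.456, 0.0, 0.0]
force: [-0.4, 0.4, -0.3]
opening: 1.0
```

step_arm(
  steps=[
    [[-1, 0, 0, 0, -10], [-1, 0, 0, 0, 0], [-1, 0, 0, 0.01, 0], [-1, 0, 0, 0.01, 0], [-1, 0, 0, 0, 0]],
  ],
)

```text
time: 12.38
position: [0.509, 0.3323, 0.3268]
tool_rot: [0.848, 0.53, -0.001, 0.0]
force: [0.1, -0.0, -0.2]
opening: 1.0
```

```bash
python3 - <<'E'
from h import *
plan([(.5095,.332,.297,64)],-1,tstep=10.5)
s=snap('side','s8.png')[:,:,::-1];t=snap('top','t8.png')[:,:,::-1]
cv2.imwrite('pics/k8.png',np.hstack([cv2.resize(s[75:135,140:200],(400,400),interpolation=cv2.INTER_CUBIC),cv2.resize(t[205:265,110:170],(400,400),interpolation=cv2.INTER_CUBIC)]))
E
```

```text
t 12.38 p [0.509  0.3323 0.3268] th 64.03 open 1.0 F [ 0.1 -0.  -0.2] tilt [-0.0021 -0.0017] q [-1.03  0.31  0.5   1.59 -0.15  1.28  0.61]
[[-1, -0.0, 0.0006, 0.0298, np.float64(0.0)]]
end [0.5096 0.332  0.297 ] 64.03
```

View pics/k8.png

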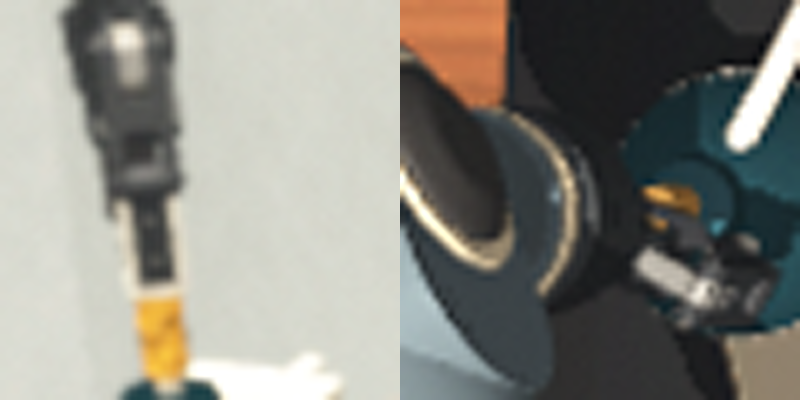

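step_arm(
  newtons=30,
  steps=[
    [[-1, 0, 0.0005, 0.02, 0], [-1, 0, 0, 0.01, 0], [-1, 0, 0, 0, 0], [1, 0, 0, 0, 0], [1, 0, 0, 0, 0]],
  ],
)

```text
time: 13.1
position: [0.5105, 0.3325, 0.299]
tool_rot: [0.848, 0.53, 0.001, -0.0]
force: [0.6, -0.5, 0.2]
opening: 0.604
```

step_arm(
  steps=[
    [[1, 0, 0, 0, 0], [1, 0, 0, 0, 0], [1, 0, 0, 0, 0], [1, 0, 0, 0, 0], [1, 0, 0, 0, 0]],
  ],
)

```text
time: 13.72
position: [0.5103, 0.3324, 0.2986]
tool_rot: [0.848, 0.53, 0.0, -0.0]
force: [-0.3, -0.5, 2.5]
opening: 0.179
```

```bash
python3 - <<'E'
from h import *
o,p,th,M=pose();print(o['time'],p,th,o['opening'],o['force'])
c=np.array([.7614,.2097])
v=p[:2]-c;print('r',np.hypot(*v),np.degrees(np.arctan2(v[1],v[0]))%360)
R=np.hypot(*v);a0=np.arctan2(v[1],v[0]);tgt=np.array([.5297,.0475]);w=tgt-c;a1=np.arctan2(w[1],w[0])+2*np.pi
n=int(np.ceil(np.degrees(a1-a0)/7));print('swing',np.degrees(a1-a0),n,'pad r',np.hypot(*w))
# slow start/stop profile
W=np.array([.4,.8]+[1]*n);W=np.r_[W,.6,.3];W=np.cumsum(W)/W.sum()
th0=th;wps=[(*(c+R*np.array([np.cos(a0+f*(a1-a0)),np.sin(a0+f*(a1-a0))])),p[2],th0+np.degrees(f*(a1-a0))) for f in W]
plan(wps,1,tstep=10.6)
E
```

```text
13.725 [0.51025365 0.33235706 0.2986338 ] 64.06079820205873 0.17885613664120886 [-0.34494814 -0.52950392  2.46468934]
r 0.2794982037022767 153.96963582735327
swing 61.024043963937885 9 pad r 0.2828316283586403
t 13.72 p [0.5103 0.3324 0.2986] th 64.06 open 0.179 F [-0.3 -0.5  2.5] tilt [0.0002 0.0004] q [-1.02  0.33  0.5   1.63 -0.16  1.22  0.63]
[[1, -0.0107, 0.0002, -0.0, np.float64(-2.2)], [1, -0.0215, 0.0008, -0.0, np.float64(-4.4)], [1, -0.0267, 0.0012, -0.0, np.float64(-5.5)], [1, -0.0268, 0.0013, -0.0, np.float64(-5.5)], [1, -0.0268, 0.0012, -0.0, np.float64(-5.5)]]
[[1, -0.0268, 0.0012, -0.0, np.float64(-5.5)], [1, -0.0268, 0.0013, -0.0, np.float64(-5.5)], [1, -0.0267, 0.0012, -0.0, np.float64(-5.5)], [1, -0.0268, 0.0012, -0.0, np.float64(-5.5)], [1, -0.0268, 0.0013, -0.0, np.float64(-5.5)]]
[[1, -0.0268, 0.0012, -0.0, np.float64(-5.5)], [1, -0.0161, 0.0004, -0.0, np.float64(-3.3)], [1, -0.008, 0.0001, -0.0, np.float64(-1.6)]]
end [0.5324 0.0494 0.2986] 125.06
```

step_arm(
  steps=[
    [[1, -0.0107, 0, 0, -2.2], [1, -0.0215, 0.0008, 0, -4.4], [1, -0.0268, 0.0012, 0, -5.5], [1, -0.0268, 0.0012, 0, -5.5], [1, -0.0268, 0.0012, 0, -5.5]],
  ],
)

```text
time: 14.35
position: [0.483, 0.2238, 0.2986]
tool_rot: [0.723, 0.691, 0.002, 0.001]
force: [5.9, 0.5, -0.8]
opening: 0.174
```

step_arm(
  steps=[
    [[1, -0.0268, 0.0012, 0, -5.5], [1, -0.0268, 0.0012, 0, -5.5], [1, -0.0268, 0.0012, 0, -5.5], [1, -0.0268, 0.0012, 0, -5.5], [1, -0.0268, 0.0012, 0, -5.5]],
  ],
)

```text
time: 14.98
position: [0.5082, 0.094, 0.2986]
tool_rot: [0.538, 0.843, 0.002, 0.001]
force: [7.1, 4.1, -2.0]
opening: 0.171
```

```bash
python3 - <<'E'
from h import *
plan([(.5324,.0494,.2986,125)],1,step=.025)
o,p,th,M=pose();v=p[:2]-[.7614,.2097];print('r',np.hypot(*v),np.degrees(np.arctan2(v[1],v[0]))%360)
E
```

```text
t 14.97 p [0.5082 0.094  0.2986] th 114.86 open 0.171 F [ 7.1  4.1 -2. ] tilt [0.0042 0.0025] q [-0.71  0.15  0.51  1.84 -0.08  1.17  1.83]
[[1, -0.0169, 0.0011, 0.0, np.float64(-3.4)], [1, -0.0169, 0.0, 0.0, np.float64(-3.4)], [1, -0.0168, -0.0009, 0.0, np.float64(-3.3)]]
end [0.5324 0.0494 0.2986] 124.96
r 0.27837036834099893 204.56515145993055
```

step_arm(
  steps=[
    [[1, -0.02, 0.001, 0, -4], [1, -0.018, 0.0005, 0, -3.5], [1, -0.012, 0, 0, -2.5], [1, 0, 0, 0, 0], [1, 0, 0, 0, 0]],
  ],
)

```text
time: 15.6
position: [0.533, 0.0506, 0.2986]
tool_rot: [0.464, 0.886, 0.001, 0.002]
force: [5.8, 1.0, -0.6]
opening: 0.178
```

```bash
python3 - <<'E'
from h import *
plan([(.5324,.0494,.2986,125)],1,step=.025)
o,p,th,M=pose();v=p[:2]-[.7614,.2097];print('r',np.hypot(*v),np.degrees(np.arctan2(v[1],v[0]))%360)
s=snap('side','s9.png')[:,:,::-1];t=snap('top','t9.png')[:,:,::-1]
cv2.imwrite('pics/k9.png',np.hstack([cv2.resize(s[140:300,170:330],(400,400),interpolation=cv2.INTER_CUBIC),cv2.resize(t[140:300,170:330],(400,400),interpolation=cv2.INTER_CUBIC)]))
E
```

```text
t 15.6 p [0.533  0.0506 0.2986] th 124.65 open 0.178 F [ 5.8  1.  -0.6] tilt [0.0042 0.0008] q [-0.62  0.19  0.52  1.8  -0.1   1.17  2.11]
[[1, -0.0006, -0.0012, 0.0, np.float64(-0.3)]]
end [0.5324 0.0494 0.2986] 124.95
r 0.2783472606596661 214.873459436164
```

View pics/k9.png

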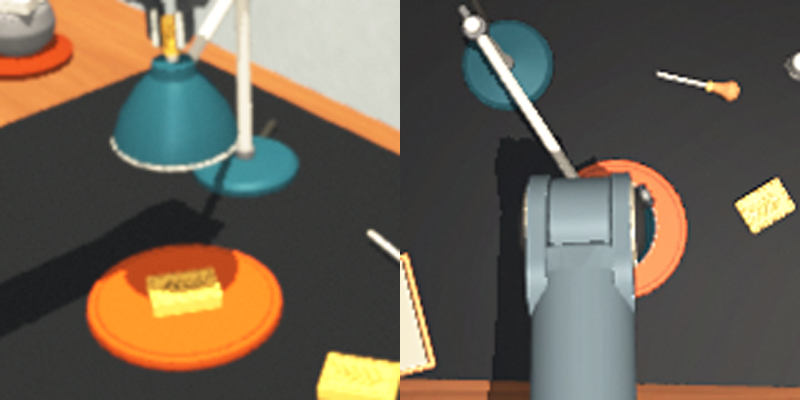

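step_arm(
  steps=[
    [[0.4, -0.0005, -0.001, 0, 0], [-0.2, 0, 0, 0, 0], [-1, 0, 0, 0, 0], [-1, 0, 0, 0, 0], [-1, 0, 0, -0.01, 0]],
  ],
)

```text
time: 16.32
position: [0.5303, 0.049, 0.308]
tool_rot: [0.464, 0.886, -0.001, -0.001]
force: [-0.4, 0.3, 0.2]
opening: 0.997
```

step_arm(
  steps=[
    [[-1, 0, 0, -0.03, 0], [-1, 0, 0, -0.04, 0], [1, 0, 0, -0.02, 0], [1, 0, 0, 0, 0], [1, 0, 0, 0, 0]],
  ],
)

```text
time: 16.95
position: [0.5303, 0.049, 0.3975]
tool_rot: [0.464, 0.886, -0.0, -0.001]
force: [0.3, -0.5, 0.3]
opening: 0.373
```

```bash
python3 - <<'E'
from h import *
# jaw across box y => theta = 17.5+90=107.5 ; finger pads 22 wide along box x
plan([(.50,-.10,.40,None),(.55,-.2,.3,107.5),(.605,-.282,.15,107.5)],1)
E
```

```text
t 16.95 p [0.5303 0.049  0.3975] th 124.66 open 0.373 F [ 0.3 -0.5  0.3] tilt [-0.0014 -0.0001] q [-0.63  0.13  0.53  1.64 -0.07  1.39  2.08]
[[1, -0.0351, -0.0366, -0.0008, np.float64(-0.0)], [1, -0.0351, -0.0366, -0.0009, np.float64(-0.0)], [1, -0.0351, -0.0365, -0.0008, np.float64(-0.0)], [1, -0.0369, -0.0053, 0.0333, np.float64(5.7)], [1, -0.0372, -0.0015, 0.0333, np.float64(5.7)]]
[[1, -0.0372, 0.0021, 0.0334, np.float64(5.8)], [1, -0.0237, 0.007, 0.0375, np.float64(-0.0)], [1, -0.0237, 0.007, 0.0375, np.float64(-0.0)], [1, -0.0237, 0.0069, 0.0375, np.float64(-0.0)], [1, -0.0237, 0.007, 0.0375, np.float64(-0.0)]]
end [ 0.605 -0.282  0.15 ] 107.46
```

```bash
python3 - <<'E'
from h import *
plan([(.50,-.10,.40,93),(.55,-.2,.3,62),(.60,-.283,.15,17.5)],1,tstep=10.6)
E
```

```text
t 16.95 p [0.5303 0.049  0.3975] th 124.66 open 0.373 F [ 0.3 -0.5  0.3] tilt [-0.0014 -0.0001] q [-0.63  0.13  0.53  1.64 -0.07  1.39  2.08]
[[1, -0.0351, -0.0366, -0.0008, np.float64(10.6)], [1, -0.0412, -0.0295, -0.0009, np.float64(10.5)], [1, -0.0459, -0.0214, -0.0008, np.float64(10.6)], [1, -0.0342, 0.0149, 0.0333, np.float64(10.3)], [1, -0.0309, 0.0208, 0.0333, np.float64(10.3)]]
[[1, -0.0267, 0.026, 0.0334, np.float64(10.4)], [1, -0.01, 0.0166, 0.03, np.float64(8.9)], [1, -0.0073, 0.018, 0.03, np.float64(8.9)], [1, -0.0044, 0.0189, 0.03, np.float64(8.9)], [1, -0.0014, 0.0193, 0.03, np.float64(8.9)]]
[[1, 0.0016, 0.0193, 0.03, np.float64(8.9)]]
end [ 0.6   -0.283  0.15 ] 17.46
```

step_arm(
  steps=[
    [[1, -0.035, -0.0365, 0, 10.6], [1, -0.041, -0.0295, 0, 10.5], [1, -0.046, -0.0215, 0, 10.6], [1, -0.034, 0.015, 0.033, 10.3], [1, -0.031, 0.021, 0.033, 10.3]],
  ],
)

```text
time: 17.58
position: [0.5337, -0.1673, 0.3308]
tool_rot: [0.809, 0.588, 0.0, -0.0]
force: [0.0, 0.5, 0.2]
opening: 0.003
```

step_arm(
  steps=[
    [[1, -0.0265, 0.026, 0.033, 10.4], [1, -0.01, 0.0165, 0.03, 8.9], [1, -0.0075, 0.018, 0.03, 8.9], [1, -0.0045, 0.019, 0.03, 8.9], [1, -0.0015, 0.0195, 0.03, 8.9]],
  ],
)

```text
time: 18.2
position: [0.59, -0.2665, 0.1768]
tool_rot: [0.974, 0.225, -0.001, -0.001]
force: [-0.0, 0.1, 0.5]
opening: 0.001
```

```bash
python3 - <<'E'
from h import *
from scipy.optimize import least_squares
plan([(.60,-.2835,.12,17.5)],1,tstep=10.6)
s=snap('side','s10.png')[:,:,::-1];t=snap('top','t10.png')[:,:,::-1]
cv2.imwrite('pics/d10.png',np.hstack([cv2.resize(s[265:340,330:405],(400,400),interpolation=cv2.INTER_CUBIC),cv2.resize(t[190:280,210:300],(400,400),interpolation=cv2.INTER_CUBIC)]))
for P in[(.613,-.2795,.057),(.613,-.2795,.050)]:print(proj('side',P))
for P in[(.5297,.0475,.2),(.5094,.334,.2),(.5325,.0485,.326)]:print(proj('top',P))
E
```

```text
t 18.2 p [ 0.59   -0.2665  0.1768] th 26.05 open 0.001 F [-0.   0.1  0.5] tilt [-0.0024  0.0008] q [-0.22  0.6   0.86  1.7  -0.5   1.08  1.25]
[[1, 0.0008, 0.0098, 0.0284, np.float64(4.3)], [1, 0.0015, 0.0098, 0.0284, np.float64(4.3)]]
end [ 0.6    -0.2835  0.12  ] 17.45
[365.49173006 291.57908709]
[365.2271558  293.99964327]
[253.74789602 231.19170706]
[160.35626492 235.5989695 ]
[251.31763438 230.01429446]
```

View pics/d10.png

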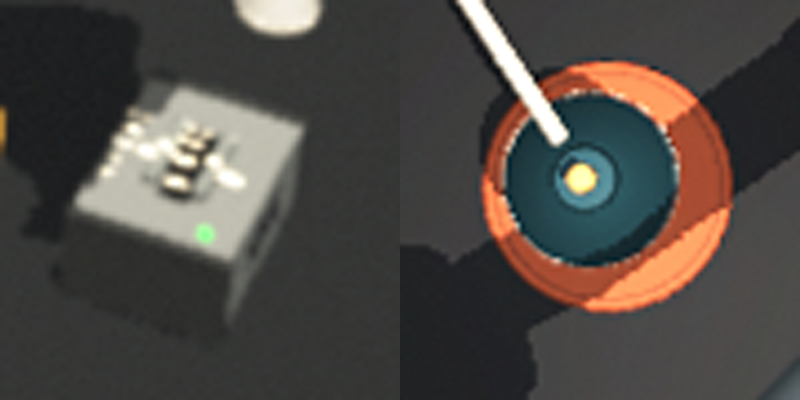

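```bash
cat > shade.py <<'E'
from h import *
from scipy.optimize import least_squares
def shade(fn,roi):
    im=cv2.imread('pics/'+fn);x0,x1,y0,y1=roi;hsv=cv2.cvtColor(im,cv2.COLOR_BGR2HSV).astype(int)
    m=np.zeros(im.shape[:2],np.uint8)
    m[y0:y1,x0:x1]=((hsv[...,0]>80)&(hsv[...,0]<112)&(hsv[...,1]>70))[y0:y1,x0:x1]*255
    m=cv2.morphologyEx(m,cv2.MORPH_CLOSE,np.ones((3,3)))
    c=max(cv2.findContours(m,0,cv2.CHAIN_APPROX_NONE)[0],key=cv2.contourArea)
    h=cv2.convexHull(c)[:,0];P=np.array([at('top',p,.2)[:2]*1000 for p in h])
    r=least_squares(lambda v:np.hypot(*(P-v[:2]).T)-v[2],[*P.mean(0),60],loss='soft_l1')
    m2=np.zeros_like(m);m2[y0:y1,x0:x1]=cv2.inRange(cv2.cvtColor(im,cv2.COLOR_BGR2HSV),(15,40,190),(35,255,255))[y0:y1,x0:x1]
    ys,xs=np.nonzero(m2)
    print(fn,'mouth',r.x.round(1),np.abs(r.fun).max().round(1),'circ',cv2.minEnclosingCircle(P.astype(np.float32)),'knobpx',xs.mean(),ys.mean(),len(xs),(at('top',(xs.mean(),ys.mean()),.326)*1000).round(1))
E
python3 - <<'E'
from shade import *
shade('t0.png',(130,185,205,262))
shade('t10.png',(228,275,205,256))
E
```

```text
t0.png mouth [510.2 334.8  59.3] 1.5 circ ((510.7750549316406, 334.4406433105469), 60.43747329711914) knobpx 160.632183908046 247.4367816091954 87 [478.9 295.8 326. ]
t10.png mouth [532.7  52.1  58.1] 0.9 circ ((532.9238891601562, 51.8657112121582), 58.96886444091797) knobpx 250.14893617021278 224.91489361702128 47 [546.5  52.1 326. ]
```

```bash
python3 - <<'E'
from h import *
plan([(.609,-.281,.10,17.5),(.609,-.281,.063,17.5)],1,tstep=10.6)
E
```

```text
t 18.3 p [ 0.5881 -0.2666  0.1742] th 26.21 open -0.002 F [-0.2  0.5 -0.6] tilt [-0.0089  0.0008] q [-0.22  0.6   0.86  1.7  -0.5   1.09  1.26]
[[1, 0.0062, 0.0111, 0.0371, np.float64(4.4)], [1, 0.007, 0.0105, 0.0371, np.float64(4.3)], [1, 0.0, 0.0, 0.037, np.float64(0.0)]]
end [ 0.609 -0.281  0.063] 17.51
```

step_arm(
  steps=[
    [[1, 0.006, 0.011, 0.037, 4.4], [1, 0.007, 0.0105, 0.037, 4.3], [1, 0, 0, 0.03, 0], [1, 0, 0, 0, 0], [1, 0, 0, 0, 0]],
  ],
)

```text
time: 18.92
position: [0.6117, -0.281, 0.0768]
tool_rot: [0.988, 0.154, 0.001, 0.0]
force: [0.1, 0.6, 0.2]
opening: 0.001
```

```bash
python3 - <<'E'
from h import *
plan([(.6085,-.281,.058,17.5)],1,tstep=10.6)
s=snap('side','s11.png')[:,:,::-1];t=snap('top','t11.png')[:,:,::-1]
cv2.imwrite('pics/d11.png',np.hstack([cv2.resize(s[250:330,330:410],(400,400),interpolation=cv2.INTER_CUBIC),cv2.resize(t[170:250,310:390],(400,400),interpolation=cv2.INTER_CUBIC)]))
E
```

```text
t 18.93 p [ 0.6117 -0.281   0.0768] th 17.71 open 0.001 F [0.1 0.6 0.2] tilt [ 0.0017 -0.0006] q [-0.15  0.75  0.8   1.71 -0.64  0.96  1.21]
[[1, -0.003, -0.001, 0.0188, np.float64(0.2)]]
end [ 0.6085 -0.281   0.058 ] 17.51
```

View pics/d11.png

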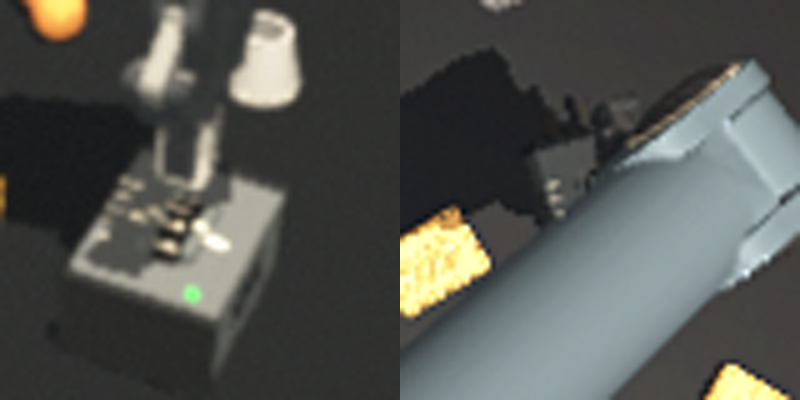

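step_arm(
  steps=[
    [[1, -0.003, -0.001, 0.016, 0.2], [1, 0, 0, 0.002, 0], [1, 0, 0, 0.001, 0], [1, 0, 0, 0.001, 0], [1, 0, 0, 0, 0]],
  ],
)

```text
time: 19.65
position: [0.6076, -0.2803, 0.0568]
tool_rot: [0.988, 0.152, 0.0, -0.001]
force: [-3.6, 3.7, 13.0]
opening: 0.002
```

step_arm(
  steps=[
    [[1, 0.003, 0, 0, 0], [1, 0.003, 0, 0, 0], [1, 0.003, 0, 0, 0], [1, 0.002, 0, 0, 0], [1, 0, 0, 0, 0]],
  ],
)

```text
time: 20.27
position: [0.6188, -0.2768, 0.0568]
tool_rot: [0.988, 0.152, 0.001, -0.001]
force: [-0.8, 4.7, 10.0]
opening: 0.004
```

```bash
python3 - <<'E'
from h import *
plan([(.6085,-.281,.058,17.5)],1,tstep=10.6)
s=snap('side','s12.png')[:,:,::-1]
cv2.imwrite('pics/d12.png',cv2.resize(s[270:330,335:395],(540,540),interpolation=cv2.INTER_CUBIC))
E
```

```text
t 20.27 p [ 0.6188 -0.2768  0.0568] th 17.48 open 0.004 F [-0.8  4.7 10. ] tilt [0.0007 0.0022] q [-0.14  0.78  0.78  1.7  -0.66  0.94  1.21]
[[1, -0.0111, 0.0009, -0.0012, np.float64(-0.0)]]
end [ 0.6085 -0.281   0.058 ] 17.48
```

View pics/d12.png

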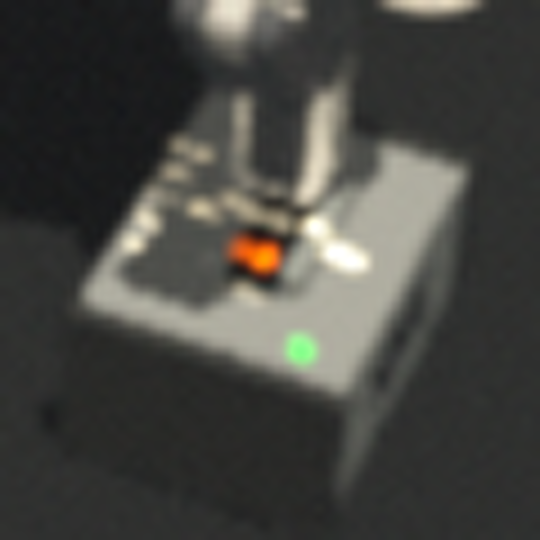

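step_arm(
  steps=[
    [[1, 0, 0, -0.01, 0], [1, -0.02, 0, -0.015, 0], [1, -0.02, 0, -0.02, 0], [1, -0.02, 0, -0.02, 0], [1, 0, 0, 0, 0]],
  ],
)

```text
time: 20.95
position: [0.5593, -0.2979, 0.1224]
tool_rot: [0.989, 0.15, 0.001, 0.001]
force: [-0.5, 0.4, 0.0]
opening: -0.0
```

```bash
python3 - <<'E'
from h import *
plan([(.6085,-.281,.063,17.5)],1)
s=snap('side','s13.png')[:,:,::-1]
cv2.imwrite('pics/d13.png',cv2.resize(s[270:330,335:395],(540,540),interpolation=cv2.INTER_CUBIC))
u=np.array([.954,.301])
for k in range(-3,4):
    a=np.radians(24*k);P=np.array([.6137+.024*np.sin(a)*u[0],-.2795+.024*np.sin(a)*u[1],.033+.024*np.cos(a)])
    print(k,(proj('side',P)-[335,270])*9)
E
```

```text
t 20.95 p [ 0.5593 -0.2979  0.1224] th 17.2 open -0.0 F [-0.5  0.4  0. ] tilt [ 0.0025 -0.0013] q [-0.16  0.65  0.86  1.78 -0.58  0.98  1.23]
[[1, 0.026, -0.0008, 0.0297, np.float64(-0.2)], [1, 0.026, -0.0007, 0.0297, np.float64(-0.1)]]
end [ 0.6085 -0.281   0.063 ] 17.5
-3 [237.92640485 299.5793227 ]
-2 [248.00564128 260.49443619]
-1 [261.58741673 222.65234867]
0 [276.17905963 192.90442454]
1 [289.16105936 176.42031286]
2 [298.30366953 175.78355281]
3 [302.13897412 190.73044153]
```

View pics/d13.png

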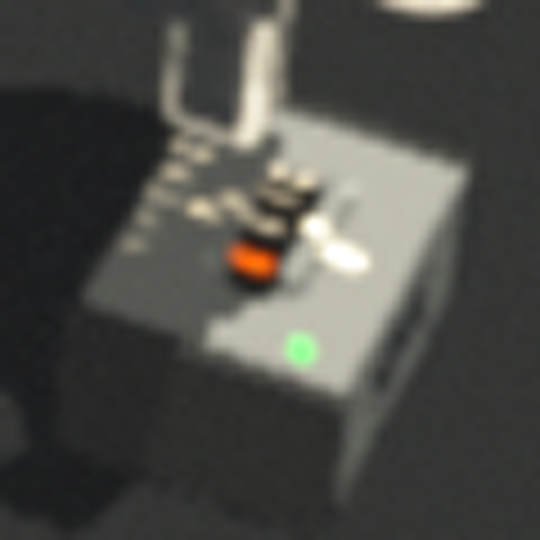

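step_arm(
  steps=[
    [[1, 0.026, -0.0005, 0.03, 0], [1, 0.024, -0.0005, 0.028, 0], [1, 0, 0, 0.006, 0], [1, 0, 0, 0.002, 0], [1, 0, 0, 0, 0]],
  ],
)

```text
time: 21.62
position: [0.6117, -0.2771, 0.0568]
tool_rot: [0.988, 0.153, 0.002, -0.002]
force: [-0.3, 6.0, 17.5]
opening: 0.0
```

step_arm(
  steps=[
    [[1, 0.003, 0.0, 0, 0], [1, 0.003, 0, 0, 0], [1, 0.003, 0, 0, 0], [1, 0.002, 0, 0, 0], [1, 0, 0, 0, 0]],
  ],
)

```text
time: 22.25
position: [0.6217, -0.274, 0.0562]
tool_rot: [0.988, 0.153, 0.002, -0.001]
force: [-0.5, 5.0, 14.7]
opening: -0.001
```

step_arm(
  steps=[
    [[1, 0, 0, -0.01, 0], [1, -0.02, 0, -0.015, 0], [1, -0.02, 0, -0.02, 0], [1, -0.02, 0, -0.02, 0], [1, 0, 0, 0, 0]],
  ],
)

```text
time: 22.88
position: [0.5598, -0.2965, 0.121]
tool_rot: [0.989, 0.15, 0.001, 0.001]
force: [0.1, -0.3, -0.1]
opening: -0.0
```

```bash
python3 - <<'E'
from h import *
plan([(.6085,-.281,.063,17.5)],1)
s=snap('side','s14.png')[:,:,::-1]
cv2.imwrite('pics/d14.png',cv2.resize(s[270:330,335:395],(540,540),interpolation=cv2.INTER_CUBIC))
E
```

```text
t 22.88 p [ 0.5598 -0.2965  0.121 ] th 17.2 open -0.0 F [ 0.1 -0.3 -0.1] tilt [ 0.0017 -0.0011] q [-0.16  0.65  0.86  1.78 -0.58  0.98  1.23]
[[1, 0.0256, -0.0002, 0.029, np.float64(-0.2)], [1, 0.0256, -0.0001, 0.029, np.float64(-0.1)]]
end [ 0.6085 -0.281   0.063 ] 17.5
```

View pics/d14.png

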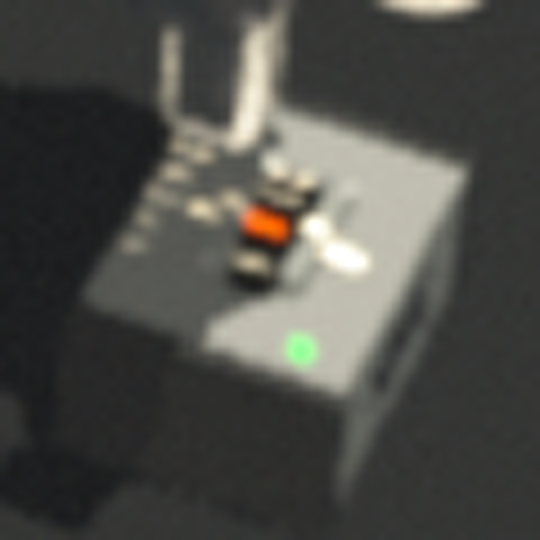

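step_arm(
  steps=[
    [[1, 0.0255, 0, 0.03, 0], [1, 0.0225, 0, 0.027, 0], [1, 0, 0, 0.006, 0], [1, 0, 0, 0.002, 0], [1, 0, 0, 0, 0]],
  ],
)

```text
time: 23.55
position: [0.6106, -0.2775, 0.0568]
tool_rot: [0.988, 0.153, 0.002, -0.002]
force: [-2.3, 6.2, 19.8]
opening: -0.001
```

step_arm(
  steps=[
    [[1, 0.003, 0, 0, 0], [1, 0.003, 0, 0, 0], [1, 0.003, 0, 0, 0], [1, 0.002, 0, 0, 0], [1, 0, 0, 0, 0]],
  ],
)

```text
time: 24.18
position: [0.6206, -0.2743, 0.0563]
tool_rot: [0.988, 0.153, 0.002, -0.002]
force: [-1.6, 6.3, 17.1]
opening: 0.0
```

step_arm(
  steps=[
    [[1, 0, 0, -0.01, 0], [1, -0.02, 0, -0.015, 0], [1, -0.02, 0, -0.03, 0], [1, -0.03, 0, -0.04, 0], [1, 0, 0, 0, 0]],
  ],
)

```text
time: 24.8
position: [0.5486, -0.3012, 0.1526]
tool_rot: [0.989, 0.149, 0.002, 0.001]
force: [0.3, -0.5, -0.7]
opening: 0.004
```

```bash
python3 - <<'E'
from h import *
plan([(.43,-.28,.25,17.5)],1)
s=snap('side','s15.png')[:,:,::-1]
cv2.imwrite('pics/d15.png',cv2.resize(s[270:330,335:395],(540,540),interpolation=cv2.INTER_CUBIC))
E
```

```text
t 24.8 p [ 0.5486 -0.3012  0.1526] th 17.11 open 0.004 F [ 0.3 -0.5 -0.7] tilt [ 0.0037 -0.0023] q [-0.18  0.61  0.89  1.78 -0.55  1.02  1.22]
[[1, -0.0357, -0.0184, -0.0325, np.float64(-0.1)], [1, -0.0357, -0.0184, -0.0325, np.float64(-0.1)], [1, -0.0356, -0.0186, -0.0324, np.float64(-0.2)]]
end [ 0.43 -0.28  0.25] 17.51
```

View pics/d15.png

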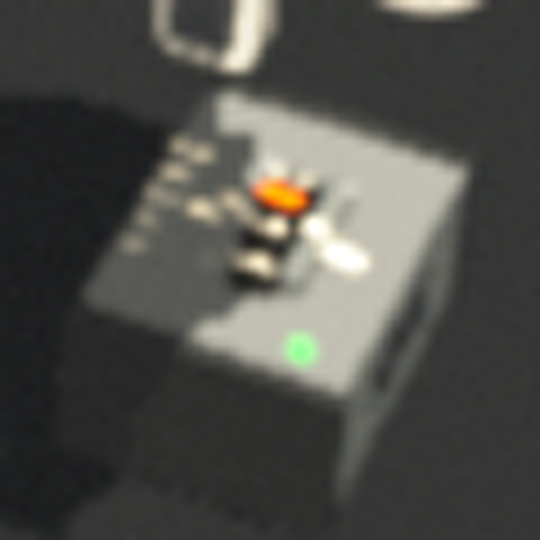

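step_arm(
  steps=[
    [[1, -0.035, -0.018, -0.033, 0], [1, -0.036, -0.018, -0.033, 0], [1, -0.036, -0.018, -0.033, 0], [1, 0, 0, 0, 0], [1, 0, 0, 0, 0]],
  ],
)

```text
time: 25.48
position: [0.4338, -0.2768, 0.2473]
tool_rot: [0.988, 0.153, -0.0, -0.001]
force: [0.2, 0.1, 0.8]
opening: 0.001
```

```bash
python3 - <<'E'
from shade import *
plan([(.43,-.28,.25,17.5)],1)
s=snap('side','s16.png')[:,:,::-1];t=snap('top','t16.png')[:,:,::-1]
cv2.imwrite('pics/e16.png',np.hstack([cv2.resize(t[130:300,150:390],(400,283)),cv2.resize(s[80:390,100:440],(400,365))[:283]]))
cv2.imwrite('pics/f16.png',np.hstack([cv2.resize(t[185:240,320:375],(400,400),interpolation=cv2.INTER_CUBIC),cv2.resize(s[140:300,170:330],(400,400),interpolation=cv2.INTER_CUBIC)]))
shade('t16.png',(228,275,205,256))
u=np.array([.954,.301])
for k in (-1,0,1):
    a=np.radians(24*k);P=np.array([.6137+.024*np.sin(a)*u[0],-.2795+.024*np.sin(a)*u[1],.033+.024*np.cos(a)]);print(k,(proj('top',P)-[320,185])*400/55)
E
```

```text
t 25.48 p [ 0.4338 -0.2768  0.2473] th 17.58 open 0.001 F [0.2 0.1 0.8] tilt [-0.0008  0.001 ] q [-0.39  0.3   1.09  1.93 -0.3   1.09  1.13]
[[1, -0.0046, 0.0019, -0.0027, np.float64(0.1)]]
end [ 0.43 -0.28  0.25] 17.48
t16.png mouth [532.9  52.2  58.1] 0.8 circ ((532.8416748046875, 52.35641860961914), 58.81654357910156) knobpx 253.9298245614035 229.6140350877193 57 [533.8  41.3 326. ]
-1 [224.61257981 197.29432446]
0 [219.63631613 177.50593493]
1 [212.89585431 158.25006093]
```

View pics/f16.png

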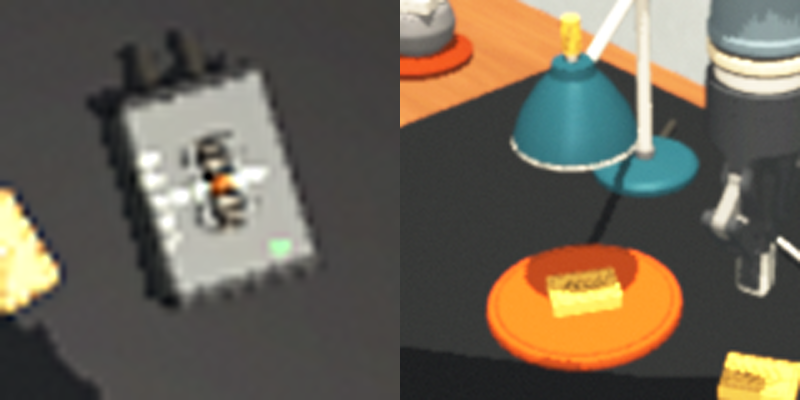

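View pics/e16.png

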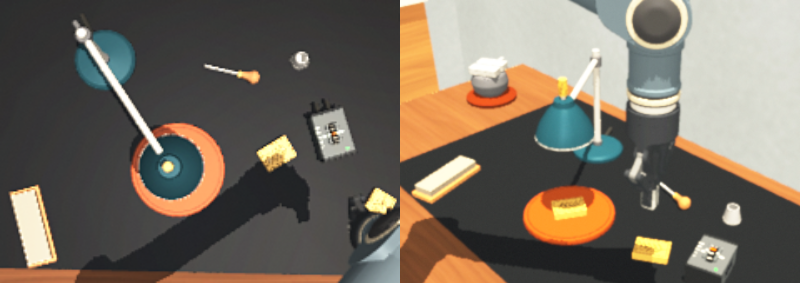

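```bash
python3 - <<'E'
from workcell import workorder
print(workorder.hand_in())
E
```

```text
the job is handed in; nothing more can be done
None
```

I set up the bench in the order you asked and handed the job in at about 25.5 s of robot time; no verdict was reported.

- **Block:** I took the brass block nearest the base, 0.52 m away against 0.59–0.60 m for its look-alikes. I lowered it onto the pad until the pad carried its weight before opening the gripper. The last top view put it about 1 mm from the pad's centre, engraved face up.
- **Lamp:** I pinched the knob, swung the arm about 61° and released it. The tool position at release puts the shade about 3 mm from the block's centre. The raw camera fit says 5–6 mm, but it read about 2 mm off when the knob was first gripped. Most of the offset is along the lamp arm, because the pad's centre is about 283 mm from the post and the shade's reach is fixed at 280 mm. I left it there.
- **Dimmer:** The wheel started on setting 3. Three strokes of one click each, checked after each one, brought the amber rib topmost between the white marks in both cameras.
- **Bystanders:** The burin, loupe and oilstone look unmoved in the last pictures. I did not measure their positions.
- **Forces:** The highest end-of-move force reading was about 21 N, while pressing the wheel. The gripper was clear of everything at hand-in.

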